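Lay a glazed tile on a sloping pile of unknown height

ROBOT

A 7-joint arm with a two-finger parallel gripper is mounted at the origin on a cart in front of the work surface, level with it; the furniture and walls round the work are solid. World frame = base frame: x ahead of the robot, y to its left, z up, the work surface at z = 0. Lengths are in m, angles in rad, forces in N, time in s.
With the tool pointing down it reaches from about 0.4 to 0.85 m from the base axis. Payload 10.4 kg.
Tool frame: the origin (TCP) lies at the very end of the fingers, on their centre line; the grasp point (between the pads) lies 19 mm behind it (r.pinch_z is the distance from the TCP to the grasp point, in m); z points along the fingers, y is the line along which they close (so a half turn about z gives the same grasp; the last joint's range is limited). The gripper opens to 87 mm and grips with 3 to 60 N. Pads are 19 mm wide; open, the fingers measure 117 mm over their backs; the gripper's body (75 mm by 190 mm) begins 51 mm behind the grasp point.
Start: joints at [-1.352, 0.332, -0.065, 1.46, 0.022, 1.35, -0.088], TCP at [0.15, 0.607, 0.199] pointing down, gripper open.
Joint ranges: [-2.6, 2.6], [-0.5, 2.12], [-1.47, 1.34], [0.16, 2.42], [-1.27, 4.41], [0.06, 2.06], [-2.6, 2.6]. Speed limits (rad/s): [2.22, 2.22, 2.79, 2.79, 3.14, 3.14, 3.14].

INTERFACE

Orientations are given as a unit quaternion [x, y, z, w].
In Python, from bench import r, camera gives the robot as it stands. The module is installed in compiled form; this text tells all that it offers.
- The arm moves only by the shell command python3 -m pendant 'ROWS' [FORCE]. ROWS is JSON, a list of rows, each an object with "dp": the shift along the tool's x, y, z as a fraction of full scale, a list of three; "rotation": the turn, a rotation vector about the tool's x, y, z as a fraction of full scale, a list of three; "jaw": the opening, from 0 (shut) to 1 (fully open). A call has 1 to 8 rows; each row is the pose to reach, as a shift and turn from the pose commanded when the call began, along the tool's axes at that moment, turning the shorter way round; what a row does not reach only later rows make up. Full scale, the value 1, is 0.15 m for a shift and 2 pi rad for a turn. A row lasts 1/8 s, in which the tool goes at most 62.5 mm and 10.7 degrees, less where a joint would pass 70% of its speed; a pose out of reach is approached as far as the arm can. A call with a number of a shift or a turn outside -1 to 1 is refused whole. A call with a gripper value outside its range is refused whole. The fingers move at their own pace and stop on an object; FORCE is the grip in N (left out, the last holds). Time passes only in rows, so rows that repeat a pose let the fingers close. It gives the time, the measured TCP pose, the force, the opening and the grip force at its end, in the units of the state.
- r.read_state(): the state, without advancing time (a new reading comes with each control period).
- camera(name): name is "scene" or "side" or "wrist"; returns a dict with "image" (480x640x3 uint8, red, green, blue), "z_map" (480x640 float32, m along the optical axis (not along the pixel's ray), 0 where there is no reading), "mtx" (3x3 intrinsics, pixels), "T" (4x4, takes a point from camera to world coordinates). Camera axes: x right, y down, z forward; pixel columns grow to the right and rows downward; lengths in m; the calibration is good to about 2 mm. A picture is of the moment at which its call begins.
- r.close_job(): hands the job in; it is judged then, once.
The state is a dict: "time": time; "joint_positions": joint angles; "joint_vel": joint speeds; "joint_torque": joint torques, N m; "ee_pos": TCP position; "eef_rot": TCP orientation; "ft_force": force on the tool from outside, world axes, zero at the start; "torque": the same for the moment, N m; "width": finger opening in m; "grip_force": force on a finger pad.
Only numpy, scipy, OpenCV 4.12 (cv2) and the standard library are available. Lean on these libraries where they do the work, as an engineer would, in place of code of your own. Each camera call takes 0.05 s, during which the arm holds its last target. There are 200 camera calls.

TASK

Take the blue-glazed tile off the plaster block and lay it, glaze up, squarely on top of the pile of tiles on the sloping stacking cradle, with its lower end up against the two steel posts. Nobody has measured the pile: lower the tile gently until you feel it rest on the pile, and only then let go, so that it neither drops nor gets pressed hard. Leave the cream cup, the standing test tile and the pinch pot where they are.

Things in the scene. Friction and masses are not known exactly. Their poses are not given: they have to be found in the camera images.
- tile: loose tile, 110 (x) x 64 (y) x 12 (z) mm, about 0.17 kg, bisque body with a glazed blue upper face. Origin: centre of its underside; z points out of the glazed face, x along its length. It lies on the plaster block, glaze up. Its two ends are alike.
- plaster_block: white plaster block, fixed, 100 (x) x 120 (y) x 100 (z) mm high. Origin: centre of its underside. The blue tile lies on its top, lengthwise along the block's y to within about 0.3 rad.
- bed: sloping timber bed of the stacking cradle, fixed, 126 (x) x 86 (y) mm, slope 25 degrees, low end on the left as the robot sees it. Origin: in its upper surface, 52 mm above the table. x points up the slope, y is level, z stands square to the bed (25 degrees from vertical). The pile on it: tiles 110 (along x) x 64 mm, centred on the origin within 1 mm, long sides (y = +-32 mm) open.
- pile_foot (a point): point of the bed's surface at the pile's lower end, x = -55, y = 0 mm in the bed's frame. Two steel posts (14 mm wide, y = +-20 mm) face the pile here, square to the bed, 74 mm tall; a tile that touches them has its centre at bed x = 0. The pile's flat top is parallel to the bed, 18 to 52 mm above it along bed z: not measured; foam under its top tile gives 1 mm per 3 N, at most 5 mm.
- mug_cream: bystander: small cream cup with a handle, 64 x 93 x 51 mm high; origin at the centre of its underside
- test_tile: bystander: small standing test tile with rust-brown glaze and a foot, 34 x 37 x 59 mm high; origin at the centre of its underside
- pinch_pot: bystander: small clay-pink pinch pot, 67 x 69 x 43 mm high; origin at the centre of its underside

How it is judged:
By the outcome, as a careful person would: the job done as asked, in the order asked, and still so for the second after the job is handed in, with the robot touching nothing.
It also fails if it takes over 37 s, if anything falls off the work surface, if the arm or the gripper's body presses on something with over 40 N, if the wrist force passes 120 N, or if a joint passes its speed limit or range.

## Working session

There is one attempt and no reset: what is moved stays moved. The work goes in short steps, Python scripts to look and compute and a shell command to move; the robot and the scene stay as the last step left them, time stands still between calls to the robot, and variables do not carry over. Pictures are saved under pics/ and viewed, at most 10 in all, crops included, and the job is handed in when it is done.

```bash
mkdir -p pics
python3 - <<'E'
from bench import r,camera
import cv2,numpy as np
ims=[]
for n in("scene","side"):
    c=camera(n); np.savez(f"{n}0.npz",**c); cv2.imwrite(f"pics/{n}0.png",c["image"][:,:,::-1]); print(n,c["mtx"].round(1).tolist(),c["T"].round(3).tolist())
print(r.read_state(), r.pinch_z)
E
```

```text
scene [[503.3, 0.0, 316.3], [0.0, 503.3, 241.7], [0.0, 0.0, 1.0]] [[0.878, -0.222, 0.424, 0.181], [-0.478, -0.405, 0.779, -0.892], [-0.001, -0.887, -0.462, 0.481], [0.0, 0.0, 0.0, 1.0]]
side [[550.6, 0.0, 325.8], [0.0, 550.6, 243.7], [0.0, 0.0, 1.0]] [[-1.0, -0.019, 0.006, 0.547], [-0.013, 0.418, -0.908, 0.545], [0.014, -0.908, -0.418, 0.448], [0.0, 0.0, 0.0, 1.0]]
{'time': 0.1, 'joint_positions': array([-1.35159937,  0.33281763, -0.06470879,  1.46087843,  0.02155689,
        1.34992047, -0.0884827 ]), 'joint_vel': array([-0.00079705, -0.00147737, -0.00134858, -0.00030764, -0.00013746,
       -0.00051496,  0.00050664]), 'joint_torque': array([ 7.52890646e-04, -6.24546361e+01,  2.43429939e-02, -3.90722144e+01,
       -6.12749881e-02,  3.64918553e-02,  1.49625055e-05]), 'ee_pos': array([0.14954513, 0.60643519, 0.19781788]), 'eef_rot': array([ 1.20586379e-01,  9.92702615e-01, -6.61546074e-04, -7.18889761e-05]), 'ft_force': array([ 1.21005232, -0.04725333, -0.9554697 ]), 'torque': array([ 0.00641541,  0.00272887, -0.02178754]), 'grip_force': 0.0, 'width': 0.08699867210597508} 0.0187
```

View pics/scene0.png

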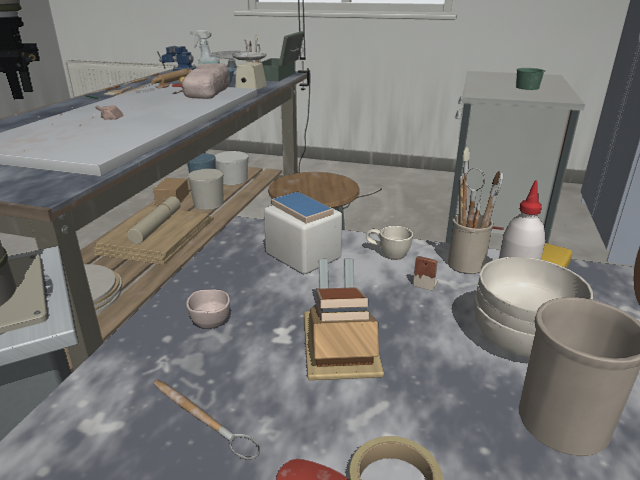

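View pics/side0.png

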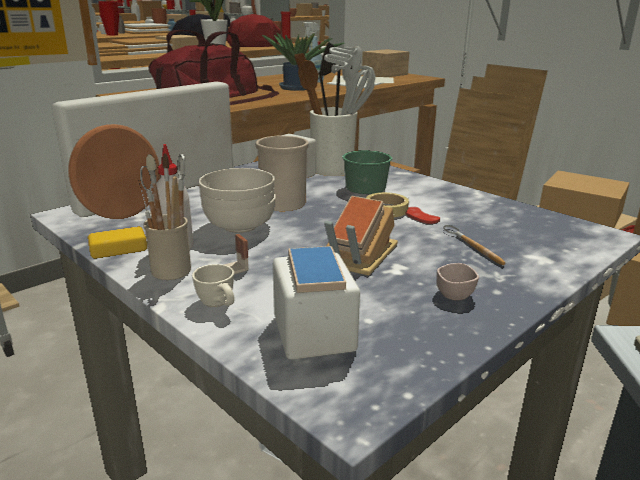

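The scene view shows the blue tile at (303,206) on the white block, the posts at (323,275) and (348,273), and the pile with its terracotta top at (340,300). The side view shows the tile at (317,268), the pile top at (358,220) and the posts at (335,240)–(350,245). Next I measure.

```bash
cat > h.py <<'E'
import numpy as np,cv2
def load(n): return dict(np.load(n))
def mask(c,lo,hi,box=None):
    h=cv2.cvtColor(c["image"],cv2.COLOR_RGB2HSV); m=cv2.inRange(h,np.array(lo),np.array(hi))
    if box:
        k=np.zeros_like(m);x0,y0,x1,y1=box;k[y0:y1,x0:x1]=1;m*=k
    n,l,s,_=cv2.connectedComponentsWithStats(m)
    return (l==1+np.argmax(s[1:,4]))
def rays(c,uv):
    uv=np.asarray(uv,float); d=np.c_[uv,np.ones(len(uv))]@np.linalg.inv(c["mtx"]).T
    return d@c["T"][:3,:3].T,c["T"][:3,3]
def pts(c,m):
    v,u=np.nonzero(m&(c["z_map"]>0)); d,o=rays(c,np.c_[u,v]); return o+d*c["z_map"][v,u][:,None]
def plane(c,m,n,p):   # ray-plane
    v,u=np.nonzero(m); d,o=rays(c,np.c_[u,v]); n=np.asarray(n); return o+d*(((np.asarray(p)-o)@n)/(d@n))[:,None]
E
python3 - <<'E'
from h import *
np.set_printoptions(precision=4,suppress=True)
for n,bb,pb in(("scene",(260,185,345,230),(305,280,375,325)),("side",(280,240,350,295),(330,185,395,245))):
    c=load(n+"0.npz"); print(n)
    m=mask(c,(95,80,40),(125,255,255),bb); P=pts(c,m); print("tile z",np.percentile(P[:,2],[5,50,95]))
    q=plane(c,m,[0,0,1],[0,0,.112])[:,:2]; print(m.sum(),cv2.minAreaRect((q*1000).astype(np.float32)))
    m=mask(c,(0,90,60),(14,255,255),pb); P=pts(c,m); print("pile",m.sum(),P.mean(0),P.min(0),P.max(0))
    for _ in range(3):
        ce=P.mean(0); w=np.linalg.svd(P-ce,full_matrices=False)[2][2]; P=P[abs((P-ce)@w)<.003]
    w*=np.sign(w[2]); print("n",w,"ce",ce,len(P),"slope",np.degrees(np.arccos(w[2])))
    q=plane(c,m,w,ce); ex=np.array([-w[0],-w[1],0]);ex/=np.linalg.norm(ex);ey=np.array([-ex[1],ex[0],0]); ex=np.cross(ey,w)
    print("ex",ex,cv2.minAreaRect((np.c_[(q-ce)@ex,(q-ce)@ey]*1000).astype(np.float32)))
    # white block top, bystanders later
E
```

```text
scene
tile z [0.1118 0.1129 0.114 ]
673 ((568.706298828125, -119.55912780761719), (56.72431945800781, 102.77886199951172), 9.768689155578613)
pile 419 [ 0.4998 -0.3761  0.0823] [ 0.4572 -0.423   0.0586] [ 0.5444 -0.321   0.1021]
n [0.1801 0.3805 0.9071] ce [ 0.4998 -0.3761  0.0823] 415 slope 24.898952485240088
ex [-0.3881 -0.8198  0.421 ] ((-3.1426620483398438, -0.3538627624511719), (100.11338806152344, 57.028846740722656), 0.49879756569862366)
side
tile z [0.1106 0.1115 0.1125]
1466 ((565.8031616210938, -119.20184326171875), (57.10756301879883, 103.02604675292969), 9.974246978759766)
pile 1219 [ 0.4996 -0.3718  0.0791] [ 0.4562 -0.4264  0.0547] [ 0.5393 -0.2984  0.1009]
n [0.1804 0.3815 0.9066] ce [ 0.4995 -0.3723  0.0791] 1181 slope 24.960341473139017
ex [-0.3875 -0.8196  0.422 ] ((-3.6315994262695312, 0.2619361877441406), (59.643592834472656, 106.05258178710938), 89.98385620117188)
```

Run:
```python
from h import *
np.set_printoptions(precision=3,suppress=True)
A=[]
for n in("scene","side"):
    c=load(n+"0.npz"); P=pts(c,np.ones((480,640),bool)); A.append(P)
A=np.vstack(A)
k=(A[:,2]>.1)&(np.hypot(A[:,0],A[:,1])<1.0)&(A[:,0]>-.1)&(A[:,2]<.8); Q=A[k]
g={}
for p in Q: g.setdefault(tuple(np.floor(p[:2]/.1).astype(int)),[]).append(p[2])
print({(a/10,b/10):(len(v),round(max(v),2)) for (a,b),v in sorted(g.items()) if len(v)>5})
# block top: white points near z=.1 ; posts: points above pile plane
k=(abs(A[:,2]-.1)<.004)&(abs(A[:,0]-.567)<.09)&(abs(A[:,1]+.12)<.09);B=A[k];print("block",B.min(0),B.max(0))
n=np.array([.1803,.381,.9069]);ex=np.array([-.3878,-.8197,.4215]);ey=np.cross(n,ex)
o=np.array([.501,-.371,.0793])
for i,nm in enumerate(("scene","side")):
    c=load(nm+"0.npz");P=pts(c,np.ones((480,640),bool))-o; L=np.c_[P@ex,P@ey,P@n]*1000
    k=(L[:,2]>6)&(L[:,2]<70)&(abs(L[:,0])<90)&(abs(L[:,1])<45); S=L[k]
    for s in(-1,1):
        T=S[S[:,1]*s>0]; print(nm,"post",len(T),np.percentile(T,[3,50,97],axis=0).tolist() if len(T) else "")
    k=(abs(L[:,2])<2.5)&(abs(L[:,0])<70)&(abs(L[:,1])<45);T=L[k];print("top",len(T),np.percentile(T,[.5,50,99.5],axis=0))
```

```text
{(np.float64(0.1), np.float64(0.5)): (1864, np.float64(0.44)), (np.float64(0.1), np.float64(0.6)): (466, np.float64(0.43)), (np.float64(0.2), np.float64(0.6)): (75, np.float64(0.34)), (np.float64(0.4), np.float64(-0.9)): (561, np.float64(0.32)), (np.float64(0.4), np.float64(-0.5)): (81, np.float64(0.1)), (np.float64(0.5), np.float64(-0.9)): (311, np.float64(0.33)), (np.float64(0.5), np.float64(-0.8)): (310, np.float64(0.31)), (np.float64(0.5), np.float64(-0.7)): (37, np.float64(0.15)), (np.float64(0.5), np.float64(-0.5)): (17, np.float64(0.1)), (np.float64(0.5), np.float64(-0.2)): (2039, np.float64(0.12)), (np.float64(0.5), np.float64(-0.1)): (1325, np.float64(0.12)), (np.float64(0.6), np.float64(-0.8)): (78, np.float64(0.15)), (np.float64(0.6), np.float64(-0.7)): (5828, np.float64(0.15)), (np.float64(0.6), np.float64(-0.6)): (1509, np.float64(0.15)), (np.float64(0.6), np.float64(-0.5)): (118, np.float64(0.1)), (np.float64(0.6), np.float64(-0.2)): (131, np.float64(0.11)), (np.float64(0.7), np.float64(-0.7)): (1818, np.float64(0.15)), (np.float64(0.7), np.float64(-0.6)): (131, np.floa
[... 774 characters left out ...]
58.70920421546057, 21.75445770731085, 26.56121428907137], [-56.11116313844303, 28.533669235445238, 45.15512119144494]]
top 617 [[-61.175 -30.096  -2.426]
 [ 12.515   0.805   0.448]
 [ 54.739  32.434   1.841]]
side post 156 [[-66.96168948614752, -27.298992361180407, 7.850750325192855], [-64.80823103593886, -21.939457251618414, 28.571577644491278], [-58.99575994991514, -14.151757299756488, 45.24402225738762]]
side post 157 [[-66.90507280645613, 12.397428845425784, 6.683684760582989], [-64.84616895112526, 17.823387889758816, 28.739756279426885], [-58.50969289235811, 25.573977544306626, 45.00605108453679]]
top 1219 [[-66.117 -32.474  -2.477]
 [  0.735  -0.542  -0.793]
 [ 52.559  30.799   2.112]]
```

```bash
python3 -m pendant '[{"dp":[0,0,0],"rotation":[0,0,0],"jaw":1}]' 30
```

```text
time: 0.22
ee_pos: [0.1496, 0.6066, 0.1981]
eef_rot: [0.121, 0.993, -0.0, -0.0]
ft_force: [0.1, 1.0, 0.1]
width: 0.0866
grip_force: 0.0
```

```bash
cat >> h.py <<'E'
from scipy.spatial.transform import Rotation as Ro
def rem(p,R):
    from bench import r
    s=r.read_state(); C=Ro.from_quat(s["eef_rot"]); M=Ro.from_matrix(R)
    M2=M*Ro.from_euler("z",np.pi); 
    if (C.inv()*M2).magnitude()<(C.inv()*M).magnitude(): M=M2
    print("t",s["time"],"dp",(C.inv().apply(np.asarray(p)-s["ee_pos"])/.15).round(4),"rot",((C.inv()*M).as_rotvec()/2/np.pi).round(4),"F",s["ft_force"].round(2),"w",s["width"],"j",s["joint_positions"].round(2))
def Rz(yaw): # tool down, closing axis at yaw
    y=np.array([np.cos(yaw),np.sin(yaw),0]); z=np.array([0,0,-1.]); return np.c_[np.cross(y,z),y,z]
RT=Rz(np.radians(9.87)); PT=np.array([.567,-.1195,.102])
N=np.array([.1803,.381,.9069]);EX=np.array([-.3878,-.8197,.4215]);EY=np.cross(N,EX);O=np.array([.501,-.371,.0793])
RB=np.c_[EX,np.cross(-N,EX),-N]
E
python3 -c "
from h import *
rem(PT+[0,0,.1],RT)"
python3 -m pendant '[{"dp":[-0.97,-1,0],"rotation":[0,0,0.046],"jaw":1},{"dp":[-0.97,-1,0],"rotation":[0,0,0.046],"jaw":1},{"dp":[-0.97,-1,0],"rotation":[0,0,0.046],"jaw":1},{"dp":[-0.97,-1,0],"rotation":[0,0,0.046],"jaw":1}]'
python3 -c "
from h import *
rem(PT+[0,0,.1],RT)"
```

```text
t 0.225 dp [-3.8609 -4.0335 -0.0227] rot [-1.000e-04  1.000e-04  1.841e-01] F [0.15 1.05 0.1 ] w 0.08663504530874032 j [-1.35  0.33 -0.06  1.46  0.02  1.35 -0.09]
time: 0.72
ee_pos: [0.2573, 0.4234, 0.1989]
eef_rot: [0.264, 0.964, 0.0, 0.0]
ft_force: [0.4, 0.4, 0.7]
width: 0.0868
grip_force: 0.0
t 0.725 dp [-3.6218 -2.0601 -0.0204] rot [1.000e-04 0.000e+00 1.374e-01] F [0.44 0.36 0.74] w 0.08682121048289314 j [-1.18  0.04  0.06  1.8  -0.    1.3  -0.08]
```

```bash
python3 -m pendant '[{"dp":[-1,-0.57,0],"rotation":[0,0,0.045],"jaw":1},{"dp":[-1,-0.57,0],"rotation":[0,0,0.045],"jaw":1},{"dp":[-1,-0.57,0],"rotation":[0,0,0.045],"jaw":1}]'
python3 -c "
from h import *
rem(PT+[0,0,.1],RT)"
```

```text
time: 1.1
ee_pos: [0.3419, 0.2751, 0.1987]
eef_rot: [0.397, 0.918, 0.0, 0.0]
ft_force: [0.8, 0.8, -0.5]
width: 0.0871
grip_force: 0.0
t 1.1 dp [-2.9439 -0.7111 -0.023 ] rot [ 0.0001 -0.0001  0.0928] F [ 0.76  0.78 -0.53] w 0.08708359791309277 j [-1.02 -0.1   0.22  1.93  0.02  1.3  -0.05]
```

```bash
python3 -m pendant '[{"dp":[-1,-0.24,0],"rotation":[0,0,0.03],"jaw":1},{"dp":[-1,-0.24,0],"rotation":[0,0,0.03],"jaw":1},{"dp":[-1,-0.24,0],"rotation":[0,0,0.03],"jaw":1}]'
python3 -c "
from h import *
rem(PT+[0,0,.1],RT)"
```

```text
time: 1.48
ee_pos: [0.4193, 0.1405, 0.1988]
eef_rot: [0.482, 0.876, 0.0, 0.0]
ft_force: [0.0, 0.7, -0.3]
width: 0.0868
grip_force: 0.0
t 1.475 dp [-1.9913 -0.0979 -0.021 ] rot [ 0.0001 -0.      0.0626] F [ 0.01  0.73 -0.26] w 0.08675769212847399 j [-0.86 -0.11  0.41  1.93  0.04  1.3   0.1 ]
```

```bash
python3 -m pendant '[{"dp":[-1,-0.05,0],"rotation":[0,0,0.03],"jaw":1},{"dp":[-1,-0.05,0],"rotation":[0,0,0.03],"jaw":1},{"dp":[-1,-0.05,0],"rotation":[0,0,0.03],"jaw":1}]'
python3 -c "
from h import *
rem(PT+[0,0,.1],RT)"
```

```text
time: 1.85
ee_pos: [0.4937, 0.0096, 0.1988]
eef_rot: [0.562, 0.827, -0.0, 0.001]
ft_force: [-0.2, 0.8, -0.4]
width: 0.0869
grip_force: 0.0
t 1.85 dp [-0.9802  0.1373 -0.0202] rot [0.0001 0.0002 0.0326] F [-0.19  0.82 -0.35] w 0.08693594922832454 j [-0.7   0.02  0.6   1.83 -0.01  1.3   0.28]
```

```bash
python3 -m pendant '[{"dp":[-0.98,0.137,0],"rotation":[0,0,0.0326],"jaw":1},{"dp":[-0.98,0.137,0],"rotation":[0,0,0.0326],"jaw":1},{"dp":[-0.98,0.137,0],"rotation":[0,0,0.0326],"jaw":1},{"dp":[-0.98,0.137,0],"rotation":[0,0,0.0326],"jaw":1}]'
python3 - <<'E'
from h import *
from bench import camera
rem(PT+[0,0,.05],RT)
c=camera("wrist"); np.savez("w1.npz",**c); cv2.imwrite("pics/w1.png",c["image"][:,:,::-1])
m=mask(c,(95,80,40),(125,255,255)); P=pts(c,m);print(np.percentile(P[:,2],[5,50,95]))
print(m.sum(),cv2.minAreaRect((plane(c,m,[0,0,1],[0,0,.112])[:,:2]*1000).astype(np.float32)))
E
```

```text
time: 2.35
ee_pos: [0.5665, -0.1177, 0.198]
eef_rot: [0.643, 0.766, -0.001, 0.0]
ft_force: [-0.7, 0.9, -0.3]
width: 0.0871
grip_force: 0.0
t 2.35 dp [-0.0121  0.0016  0.3069] rot [-0.0002  0.0002  0.0002] F [-0.74  0.89 -0.28] w 0.08712553875537334 j [-0.49  0.27  0.74  1.62 -0.18  1.32  0.45]
[0.11117149 0.11227111 0.11335581]
10703 ((566.4514770507812, -119.64889526367188), (56.88392639160156, 102.2061538696289), 9.933344841003418)
```

View pics/w1.png

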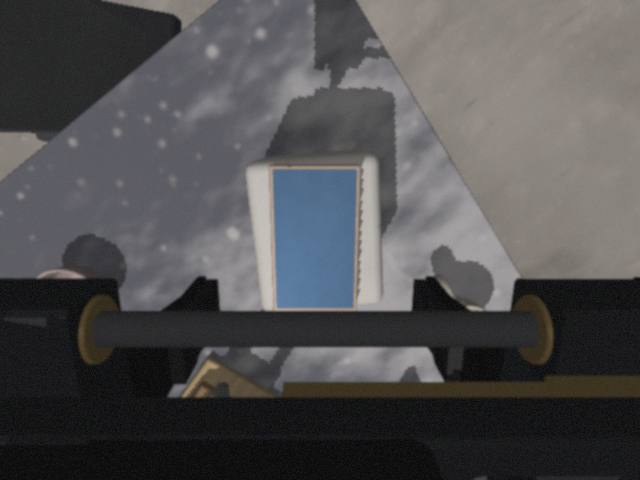

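The wrist view shows the tile at (315,238), upright between the fingers, and it agrees with the fixed cameras to within 1 mm. I'll descend and grip.

```bash
python3 -m pendant '[{"dp":[-0.012,0.002,0.3],"rotation":[0,0,0],"jaw":1},{"dp":[-0.012,0.002,0.52],"rotation":[0,0,0],"jaw":1},{"dp":[-0.012,0.002,0.58],"rotation":[0,0,0],"jaw":1},{"dp":[-0.012,0.002,0.61],"rotation":[0,0,0],"jaw":1},{"dp":[-0.012,0.002,0.63],"rotation":[0,0,0],"jaw":1},{"dp":[-0.012,0.002,0.63],"rotation":[0,0,0],"jaw":1}]' 30
python3 -c "
from h import *
rem(PT,RT)"
```

```text
time: 3.15
ee_pos: [0.5671, -0.118, 0.1048]
eef_rot: [0.642, 0.766, 0.0, 0.0]
ft_force: [-1.4, 0.1, -0.8]
width: 0.0872
grip_force: 0.0
t 3.15 dp [-0.0098 -0.0025  0.0184] rot [ 0.0002 -0.      0.0005] F [-1.37  0.1  -0.75] w 0.08717873853100228 j [-0.46  0.36  0.71  1.74 -0.25  1.14  0.51]
```

```bash
python3 -m pendant '[{"dp":[-0.01,0,0.012],"rotation":[0,0,0],"jaw":1},{"dp":[-0.01,0,0.012],"rotation":[0,0,0],"jaw":0.85},{"dp":[-0.01,0,0.012],"rotation":[0,0,0],"jaw":0.7},{"dp":[-0.01,0,0.012],"rotation":[0,0,0],"jaw":0.6},{"dp":[-0.01,0,0.012],"rotation":[0,0,0],"jaw":0.6},{"dp":[-0.01,0,0.012],"rotation":[0,0,0],"jaw":0.6}]' 30
```

```text
time: 3.9
ee_pos: [0.5669, -0.1195, 0.1022]
eef_rot: [0.642, 0.766, 0.0, -0.0]
ft_force: [0.3, 0.5, -0.3]
width: 0.0535
grip_force: 0.0
```

Run:
```python
from h import *
from bench import camera
a=camera("wrist")["image"]; c=camera("side"); np.savez("s2.npz",**c); b=c["image"][150:390,220:460]
cv2.imwrite("pics/2.png",np.hstack([cv2.resize(a,(400,300)),cv2.resize(b,(300,300))])[:,:,::-1])
m=mask(c,(95,80,40),(125,255,255),(260,220,370,310));print(m.sum(),cv2.minAreaRect((plane(c,m,[0,0,1],[0,0,.112])[:,:2]*1000).astype(np.float32)))
P=pts(c,m);print(np.percentile(P[:,2],[5,50,95]))
```

```text
1412 ((565.7808227539062, -119.2403564453125), (56.93080139160156, 103.00861358642578), 10.0659761428833)
[0.11060564 0.11150329 0.11246655]
```

View pics/2.png

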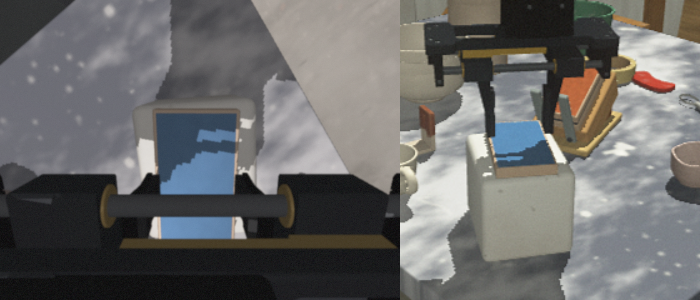

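Run:
```python
from h import *
np.set_printoptions(precision=1,suppress=True)
c=load("s2.npz"); b=c["image"][190:290,260:380]; cv2.imwrite("pics/3.png",cv2.resize(b,(720,600),interpolation=cv2.INTER_NEAREST)[:,:,::-1])
h=cv2.cvtColor(c["image"],cv2.COLOR_RGB2HSV); m=np.zeros((480,640),bool); m[190:290,260:380]=(h[...,2]<60)[190:290,260:380]
L=((pts(c,m)-[.5669,-.1195,.1022])@RT)*1000
for z in range(-70,10,5):
    k=(L[:,2]>=z)&(L[:,2]<z+5)&(abs(L[:,0])<25)
    for s in(-1,1):
        T=L[k&(L[:,1]*s>0)]
        if len(T): print(z,s,len(T),"y",T[:,1].min(),T[:,1].max(),"x",T[:,0].min(),T[:,0].max())
```

```text
-70 -1 41 y -40.026232286968146 -26.503472849841668 x 1.0255543106189637 12.411209458517448
-70 1 38 y 26.5763304104436 39.70177984290386 x 6.997280513376633 13.198768223256982
-65 -1 37 y -38.8045179761576 -26.53876699817833 x 2.280002673779865 12.863968177552344
-65 1 28 y 26.726923227925912 38.440424596520955 x 7.164184531480358 12.145819963015423
-60 -1 36 y -38.78269407493472 -26.716328609233724 x 0.4087039285768318 13.20582947313135
-60 1 31 y 26.73891138142192 37.14607598752511 x 7.236972155544257 12.107574652750417
-55 -1 35 y -37.918499721310276 -27.034313247280487 x -6.815239905617017 12.699883924181014
-55 1 23 y 28.060114474574696 36.1989505066801 x 7.335308246622374 13.372228806166296
-50 -1 35 y -36.393569725229845 -26.574675231643848 x -6.111027041481776 12.41102701033453
-50 1 24 y 26.8472004011624 36.134167384103726 x 7.289677893976549 14.096547208882008
-45 -1 30 y -35.326177362428204 -26.133040334137664 x -2.882152016412438 12.028955855469771
-45 1 24 y 26.901604871411667 35.013442325508734 x 6.947785522406353 13.395902733174081
-40 -1 34 y -35.824385916327216 -26.159409385862613 x -6.619571279279395 12.111774084810072
-40 1 26 y 26.821167716913653 35.00684940090645 x 7.994581376098826 11.256391922692114
-35 -1 26 y -35.4890197013454 -26.298931049608136 x -2.0889005684429445 12.467738979863611
-35 1 23 y 26.902962873525407 35.18550916097475 x 8.12510972629065 12.247249700353454
-30 -1 27 y -35.408960685867086 -26.313139442824937 x -7.421678154449416 11.623744794633492
-30 1 22 y 26.99761413816746 35.00080312907409 x 8.18056090083287 11.6137160093495
-25 -1 7 y -34.440439013776604 -27.833018176683083 x 8.73242794283639 11.683266567600722
-25 1 6 y 27.16774933585574 33.959969062359846 x 9.33199660306262 11.92114957727572
```

View pics/3.png

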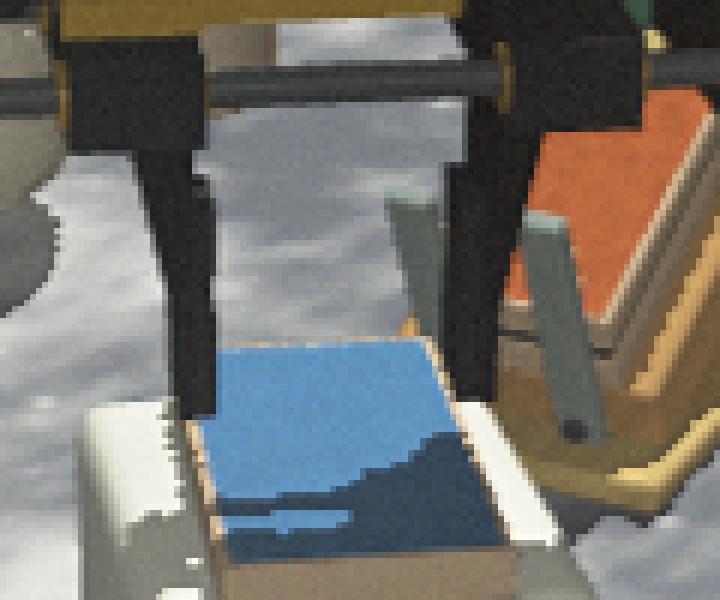

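The crop shows the finger ends at (195,415) and (475,400), hovering above the tile. The real tips are about 20 mm short of the reported TCP. I'll measure that precisely.

Run:
```python
from h import *
np.set_printoptions(precision=1,suppress=True)
c=load("s2.npz"); h=cv2.cvtColor(c["image"],cv2.COLOR_RGB2HSV); m=np.zeros((480,640),bool); m[190:290,260:380]=(h[...,2]<60)[190:290,260:380]
L=((pts(c,m)-[.5669,-.1195,.1022])@RT)*1000
for s in(-1,1):
    T=L[(abs(L[:,0])<25)&(L[:,1]*s>20)&(L[:,2]>-60)&(abs(L[:,1])<40)]; T=T[np.argsort(-T[:,2])]; print(T[:10])
c=load("scene0.npz");P=pts(c,np.ones((480,640),bool)); k=(abs(P[:,0]-.15)<.1)&(abs(P[:,1]-.607)<.12)&(P[:,2]>.12)
G=P[k];print(np.sort(G[:,2])[:12]*1000, G[np.argsort(G[:,2])[:5]]*1000)
```

```text
[[  9.1 -27.8 -23.5]
 [  9.4 -29.1 -23.6]
 [ 10.6 -34.3 -23.8]
 [ 11.7 -32.8 -24.4]
 [  8.7 -29.2 -24.7]
 [  9.3 -30.5 -24.9]
 [  9.9 -34.4 -24.9]
 [  9.5 -27.7 -25.2]
 [ 11.6 -32.7 -25.9]
 [ 11.5 -31.4 -25.9]]
[[ 10.2  32.5 -23.4]
 [  9.3  28.4 -24.2]
 [ 11.9  34.  -24.4]
 [  9.5  29.8 -24.4]
 [ 10.   27.2 -24.5]
 [  9.7  31.1 -24.6]
 [ 10.3  33.8 -25. ]
 [ 10.8  32.5 -25.2]
 [  9.   27.1 -25.4]
 [ 10.3  28.5 -26.1]]
[222.7 223.8 223.9 223.9 224.1 224.2 224.3 224.3 224.3 224.4 224.8 225. ] [[130.5 562.2 222.7]
 [173.  646.2 223.8]
 [159.2 653.2 223.9]
 [163.8 650.6 223.9]
 [170.7 645.9 224.1]]
```

Both views put the true tips about 23 mm behind the reported TCP. I'll open, go lower and check the force.

```bash
python3 -m pendant '[{"dp":[0,0,-0.02],"rotation":[0,0,0],"jaw":1},{"dp":[0,0,-0.02],"rotation":[0,0,0],"jaw":1},{"dp":[0,0,-0.02],"rotation":[0,0,0],"jaw":1},{"dp":[0,0,0.05],"rotation":[0,0,0],"jaw":1},{"dp":[0,0,0.09],"rotation":[0,0,0],"jaw":1},{"dp":[0,0,0.12],"rotation":[0,0,0],"jaw":1},{"dp":[0,0,0.12],"rotation":[0,0,0],"jaw":1}]' 30
python3 - <<'E'
from h import *
from bench import camera,r
np.set_printoptions(precision=1,suppress=True)
c=camera("side"); s=r.read_state(); print(s["ee_pos"]*1000,s["width"],s["ft_force"])
h=cv2.cvtColor(c["image"],cv2.COLOR_RGB2HSV); m=np.zeros((480,640),bool); m[190:310,240:390]=(h[...,2]<60)[190:310,240:390]
L=((pts(c,m)-s["ee_pos"])@RT)*1000
for q in(-1,1):
    T=L[(abs(L[:,0])<25)&(L[:,1]*q>41)&(L[:,2]>-60)&(L[:,2]<-15)&(abs(L[:,1])<56)]; T=T[np.argsort(-T[:,2])]; print(T[:6])
E
```

```text
time: 4.88
ee_pos: [0.5666, -0.1195, 0.0838]
eef_rot: [0.642, 0.766, -0.0, -0.0]
ft_force: [-0.9, 0.1, -0.2]
width: 0.0868
grip_force: 0.0
[ 566.8 -119.6   84.1] 0.08730781377266081 [-0.7 -0.3  0.5]
[[ 10.4 -51.3 -22.7]
 [  8.1 -49.  -23.1]
 [  9.  -51.6 -23.5]
 [  8.8 -46.1 -23.7]
 [  9.  -44.7 -23.9]
 [ 11.2 -52.5 -24.5]]
[[  8.9  48.6 -22.6]
 [  9.8  50.  -23.2]
 [  9.   44.6 -23.9]
 [  9.   49.9 -24.3]
 [ 10.2  47.4 -24.8]
 [  7.5  47.1 -24.8]]
```

```bash
python3 -m pendant '[{"dp":[0,0,0.01],"rotation":[0,0,0],"jaw":1},{"dp":[0,0,0.02],"rotation":[0,0,0],"jaw":1},{"dp":[0,0,0.02],"rotation":[0,0,0],"jaw":0.8},{"dp":[0,0,0.02],"rotation":[0,0,0],"jaw":0.65},{"dp":[0,0,0.02],"rotation":[0,0,0],"jaw":0.65},{"dp":[0,0,0.02],"rotation":[0,0,0],"jaw":0.6},{"dp":[0,0,0.02],"rotation":[0,0,0],"jaw":0.6}]' 30
```

```text
time: 5.8
ee_pos: [0.5669, -0.1195, 0.0813]
eef_rot: [0.642, 0.766, 0.0, -0.0]
ft_force: [-0.9, 0.2, 0.5]
width: 0.0638
grip_force: 30.0
```

Gripped (63.8 mm, 30 N). I'll lift and work out the transfer.

```bash
python3 -m pendant '[{"dp":[0,0,-0.1],"rotation":[0,0,0],"jaw":0.6},{"dp":[0,0,-0.4],"rotation":[0,0,0],"jaw":0.6},{"dp":[0,0,-0.7],"rotation":[0,0,0],"jaw":0.6},{"dp":[0,0,-0.7],"rotation":[0,0,0],"jaw":0.6}]'
cat >> h.py <<'E'
def tgt(x,y,h): return O+x*EX+y*EY+h*N-.0187*N   # underside centre at bed-like coords about measured pile top
E
python3 -c "
from h import *
rem(tgt(.006,0,.08),RB)"
```

```text
time: 6.3
ee_pos: [0.5689, -0.1202, 0.1905]
eef_rot: [0.643, 0.766, 0.002, 0.002]
ft_force: [1.1, 0.2, -1.9]
width: 0.0634
grip_force: 30.0
t 6.3 dp [-1.4561 -0.6603  0.351 ] rot [ 0.0224 -0.0672  0.0964] F [ 1.08  0.2  -1.92] w 0.06342081650887278 j [-0.48  0.28  0.74  1.63 -0.19  1.3   0.47]
```

```bash
python3 -m pendant '[{"dp":[-0.35,-0.16,0],"rotation":[0.005,-0.016,0.024],"jaw":0.6},{"dp":[-0.7,-0.33,0],"rotation":[0.011,-0.033,0.048],"jaw":0.6},{"dp":[-0.8,-0.36,0],"rotation":[0.011,-0.033,0.048],"jaw":0.6},{"dp":[-0.8,-0.36,0],"rotation":[0.011,-0.033,0.048],"jaw":0.6}]'
python3 -c "
from h import *
rem(tgt(.006,0,.08),RB)"
```

```text
time: 6.8
ee_pos: [0.5343, -0.2475, 0.1859]
eef_rot: [0.746, 0.657, -0.092, 0.056]
ft_force: [0.0, 0.3, -2.5]
width: 0.0638
grip_force: 30.0
t 6.8 dp [-0.6303 -0.0586  0.47  ] rot [ 0.0102 -0.0341  0.0488] F [ 0.03  0.31 -2.46] w 0.06381191840013724 j [-0.48  0.33  0.86  1.64 -0.03  1.27  0.24]
```

```bash
python3 -m pendant '[{"dp":[-0.3,-0.03,0.1],"rotation":[0.005,-0.017,0.025],"jaw":0.6},{"dp":[-0.6,-0.06,0.2],"rotation":[0.010,-0.034,0.049],"jaw":0.6},{"dp":[-0.63,-0.06,0.35],"rotation":[0.010,-0.034,0.049],"jaw":0.6},{"dp":[-0.63,-0.06,0.46],"rotation":[0.010,-0.034,0.049],"jaw":0.6},{"dp":[-0.63,-0.06,0.46],"rotation":[0.010,-0.034,0.049],"jaw":0.6}]'
python3 - <<'E'
from h import *
from bench import camera,r
np.set_printoptions(precision=2,suppress=True)
rem(tgt(.006,0,.08),RB)
B=np.c_[EX,EY,N]; s=r.read_state()
print("tool in bed axes\n",B.T@Ro.from_quat(s["eef_rot"]).as_matrix())
print("expected underside",((s["ee_pos"]+.0187*N-O)@B)*1000)
for n in("scene","side"):
    c=camera(n); np.savez(n+"4.npz",**c); cv2.imwrite(f"pics/{n}4.png",c["image"][:,:,::-1])
    m=mask(c,(95,80,30),(125,255,255),(230,150,420,330)); L=((pts(c,m)-O)@B)*1000
    print(n,m.sum(),np.percentile(L,[2,50,98],axis=0))
    ce=L.mean(0);w=np.linalg.svd(L-ce)[2][2] if len(L)<4000 else 0; print("normal in bed axes",w)
    q=(plane(c,m,N,O+N*np.median(L[:,2])/1000)-O)@B*1000; print(cv2.minAreaRect(q[:,:2].astype(np.float32)))
E
```

```text
time: 7.42
ee_pos: [0.5098, -0.3507, 0.1381]
eef_rot: [0.825, 0.523, -0.182, 0.115]
ft_force: [0.1, 0.6, -1.0]
width: 0.0635
grip_force: 30.0
t 7.425 dp [-0.01  0.    0.01] rot [ 0. -0.  0.] F [ 0.07  0.56 -1.02] w 0.06347683489453496 j [-0.43  0.52  0.93  1.65  0.03  1.17 -0.02]
tool in bed axes
 [[-1. -0. -0.]
 [-0.  1.  0.]
 [ 0.  0. -1.]]
expected underside [ 4.69 -0.72 81.36]
scene 47 [[-17.01 -27.15  94.11]
 [ 23.12  -6.13  94.27]
 [ 55.97  19.69  94.39]]
normal in bed axes [-0.  0. -1.]
((8.058795928955078, -7.826129913330078), (113.55243682861328, 48.59242248535156), 4.614795207977295)
side 1160 [[-44.46 -29.94  91.78]
 [ -5.59   1.73  93.9 ]
 [ 50.26  26.36  97.27]]
normal in bed axes [-0.   -0.12 -0.99]
((4.795677185058594, -1.8320789337158203), (59.12495803833008, 101.31916809082031), 88.6419677734375)
```

View pics/scene4.png

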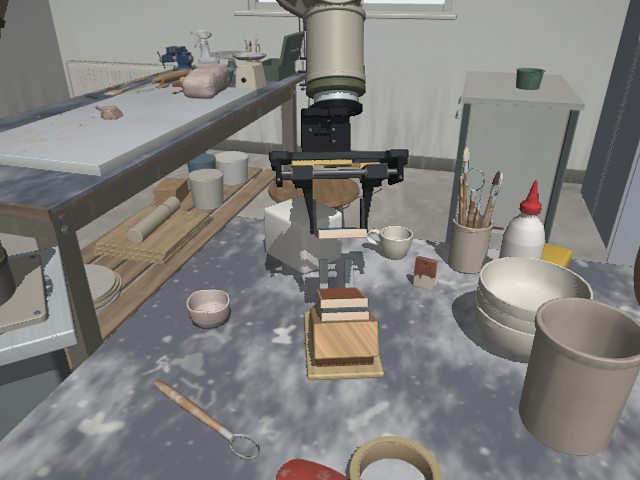

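View pics/side4.png

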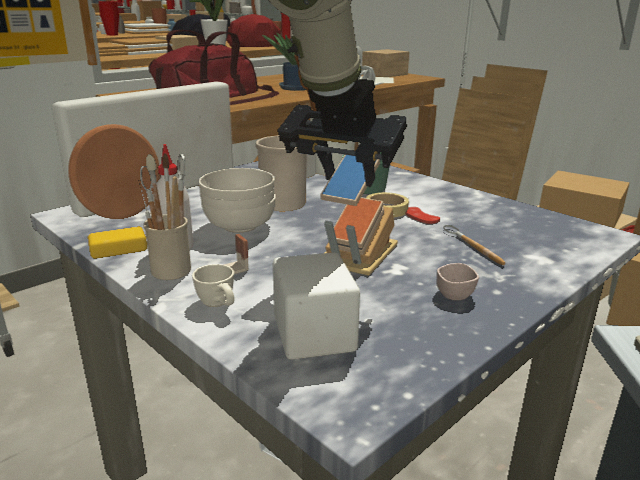

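Scene: the tile's uphill end is at (343,234), level. Side: the tile at (345,180) is tilted parallel to the pile at (358,220). It sits where predicted to within 1 mm, so the TCP offset runs along the tool axis. I'll lower it to just above the pile, clear of the posts.

```bash
cat > st.py <<'E'
from h import *
from bench import camera,r
F=[]
for i in range(3): camera("wrist"); s=r.read_state(); F.append(s["ft_force"])
B=np.c_[EX,EY,N]; np.set_printoptions(precision=2,suppress=True)
print("t",s["time"],"U(mm)",((s["ee_pos"]+.0187*N-O)@B)*1000,"Fbed",np.mean(F,0)@B,"tq",s["torque"],"w",s["width"],s["grip_force"])
E
python3 st.py
python3 -m pendant '[{"dp":[0,0,0.2],"rotation":[0,0,0],"jaw":0.6},{"dp":[0,0,0.35],"rotation":[0,0,0],"jaw":0.6},{"dp":[0,0,0.42],"rotation":[0,0,0],"jaw":0.6},{"dp":[0,0,0.45],"rotation":[0,0,0],"jaw":0.6},{"dp":[0,0,0.45],"rotation":[0,0,0],"jaw":0.6}]'
python3 st.py
```

```text
t 7.675 U(mm) [ 5.85  0.47 82.97] Fbed [-0.86  0.34 -2.27] tq [ 0.5  -0.25  0.01] w 0.06364369177913569 29.999312460422516
time: 8.3
ee_pos: [0.4984, -0.3775, 0.0785]
eef_rot: [0.825, 0.522, -0.182, 0.117]
ft_force: [0.8, 0.6, -2.0]
width: 0.0635
grip_force: 30.0
t 8.45 U(mm) [ 5.93  0.63 15.26] Fbed [-0.97  0.26 -1.69] tq [ 0.52 -0.25  0.04] w 0.06352519485993761 29.999460875988007
```

```bash
python3 -m pendant '[{"dp":[0.01,-0.005,0.03],"rotation":[0,0,0],"jaw":0.6},{"dp":[0.02,-0.005,0.05],"rotation":[0,0,0],"jaw":0.6},{"dp":[0.03,-0.005,0.05],"rotation":[0,0,0],"jaw":0.6},{"dp":[0.034,-0.005,0.05],"rotation":[0,0,0],"jaw":0.6}]'
python3 st.py
```

```text
time: 8.95
ee_pos: [0.498, -0.3758, 0.069]
eef_rot: [0.825, 0.522, -0.182, 0.116]
ft_force: [0.1, -0.1, -1.6]
width: 0.0639
grip_force: 30.0
t 9.1 U(mm) [ 0.95 -0.54  7.11] Fbed [-1.23  0.3  -1.9 ] tq [ 0.49 -0.21  0.02] w 0.06347149311048302 29.99944120645523
```

Now creep toward the posts in small steps, watching the bed-x force (baseline about -1.0).

```bash
python3 -m pendant '[{"dp":[0.007,0,0],"rotation":[0,0,0],"jaw":0.6},{"dp":[0.007,0,0],"rotation":[0,0,0],"jaw":0.6}]' >/dev/null; python3 st.py
python3 -m pendant '[{"dp":[0.007,0,0],"rotation":[0,0,0],"jaw":0.6},{"dp":[0.007,0,0],"rotation":[0,0,0],"jaw":0.6}]'>/dev/null; python3 st.py
```

```text
t 9.5 U(mm) [-0.09 -0.63  7.03] Fbed [-0.69 -0.09 -2.25] tq [ 0.55 -0.22 -0.01] w 0.06386659158390601 29.99947875738144
t 9.9 U(mm) [-1.11 -0.62  7.03] Fbed [-0.73 -0.22 -1.93] tq [ 0.47 -0.21 -0.05] w 0.06378271569814271 29.99960035085678
```

```bash
python3 -m pendant '[{"dp":[0.005,0,0],"rotation":[0,0,0],"jaw":0.6},{"dp":[0.005,0,0],"rotation":[0,0,0],"jaw":0.6}]' >/dev/null; python3 st.py
python3 -m pendant '[{"dp":[0.005,0,0],"rotation":[0,0,0],"jaw":0.6},{"dp":[0.005,0,0],"rotation":[0,0,0],"jaw":0.6}]'>/dev/null; python3 st.py
```

```text
t 10.3 U(mm) [-1.85 -0.65  6.99] Fbed [-0.59 -0.15 -1.81] tq [ 0.55 -0.23 -0.02] w 0.06338492304446286 29.999437630176544
t 10.7 U(mm) [-2.64 -0.6   7.04] Fbed [-1.1   0.11 -1.74] tq [ 0.52 -0.22  0.02] w 0.0636018670538875 29.99951809644699
```

```bash
python3 -m pendant '[{"dp":[0.005,0,0],"rotation":[0,0,0],"jaw":0.6},{"dp":[0.005,0,0],"rotation":[0,0,0],"jaw":0.6}]' >/dev/null; python3 st.py
python3 -m pendant '[{"dp":[0.005,0,0],"rotation":[0,0,0],"jaw":0.6},{"dp":[0.005,0,0],"rotation":[0,0,0],"jaw":0.6}]'>/dev/null; python3 st.py
```

```text
t 11.1 U(mm) [-3.2  -0.61  7.01] Fbed [ 0.34  0.12 -2.1 ] tq [ 0.32 -0.1  -0.02] w 0.06366396070189215 29.99941885471344
t 11.5 U(mm) [-3.3  -0.61  7.  ] Fbed [ 4.64 -0.45 -1.61] tq [-0.76  0.37  0.11] w 0.06357590625087527 29.999848008155823
```

Post contact at x = -3.2 mm. I'll ease off to a feather touch and lower.

```bash
python3 -m pendant '[{"dp":[-0.004,0,0],"rotation":[0,0,0],"jaw":0.6},{"dp":[-0.004,0,0.012],"rotation":[0,0,0],"jaw":0.6},{"dp":[-0.004,0,0.024],"rotation":[0,0,0],"jaw":0.6},{"dp":[-0.004,0,0.024],"rotation":[0,0,0],"jaw":0.6}]'>/dev/null; python3 st.py
python3 -m pendant '[{"dp":[0,0,0.007],"rotation":[0,0,0],"jaw":0.6},{"dp":[0,0,0.007],"rotation":[0,0,0],"jaw":0.6}]'>/dev/null; python3 st.py
```

```text
t 12.15 U(mm) [-3.3  -0.4   3.53] Fbed [5.79 0.88 1.03] tq [-0.83  0.33  0.1 ] w 0.06325526904296093 30.000155568122864
t 12.55 U(mm) [-3.21 -0.44  2.45] Fbed [6.85 0.85 1.5 ] tq [-0.86  0.44  0.12] w 0.06350852497124031 30.00044882297516
```

```bash
python3 -m pendant '[{"dp":[-0.008,0,0],"rotation":[0,0,0],"jaw":0.6},{"dp":[-0.008,0,0],"rotation":[0,0,0],"jaw":0.6}]'>/dev/null; python3 st.py
```

```text
t 12.95 U(mm) [-3.23 -0.79  2.26] Fbed [ 0.54  0.18 -1.53] tq [ 0.38 -0.22  0.04] w 0.06358084213905578 29.999548494815826
```

```bash
python3 -m pendant '[{"dp":[-0.002,0,0.007],"rotation":[0,0,0],"jaw":0.6},{"dp":[-0.002,0,0.007],"rotation":[0,0,0],"jaw":0.6}]'>/dev/null; python3 st.py
python3 -m pendant '[{"dp":[0,0,0.006],"rotation":[0,0,0],"jaw":0.6},{"dp":[0,0,0.006],"rotation":[0,0,0],"jaw":0.6}]'>/dev/null; python3 st.py
```

```text
t 13.35 U(mm) [-2.23 -0.74  1.24] Fbed [-0.35 -0.38 -1.79] tq [ 0.56 -0.21 -0.02] w 0.06392163917875583 29.99954044818878
t 13.75 U(mm) [-2.01 -0.62  0.42] Fbed [-0.56  0.13 -1.79] tq [ 0.54 -0.24 -0.04] w 0.06370970844771753 29.999366998672485
```

```bash
python3 -m pendant '[{"dp":[0.004,0,0.005],"rotation":[0,0,0],"jaw":0.6},{"dp":[0.004,0,0.005],"rotation":[0,0,0],"jaw":0.6}]'>/dev/null; python3 st.py
python3 -m pendant '[{"dp":[0,0,0.005],"rotation":[0,0,0],"jaw":0.6},{"dp":[0,0,0.005],"rotation":[0,0,0],"jaw":0.6}]'>/dev/null; python3 st.py
```

```text
t 14.15 U(mm) [-2.61 -0.63 -0.35] Fbed [-0.52 -0.51 -1.73] tq [ 0.52 -0.19 -0.03] w 0.06329206630191533 29.999631643295288
t 14.55 U(mm) [-2.64 -0.57 -1.01] Fbed [-0.4  -0.16 -0.36] tq [ 0.6  -0.11 -0.01] w 0.06391435057357173 30.000068843364716
```

```bash
python3 -m pendant '[{"dp":[0.003,0,0.002],"rotation":[0,0,0],"jaw":0.6},{"dp":[0.003,0,0.002],"rotation":[0,0,0],"jaw":0.6}]'>/dev/null; python3 st.py
python3 -m pendant '[{"dp":[0.002,0,0.002],"rotation":[0,0,0],"jaw":0.6},{"dp":[0.002,0,0.002],"rotation":[0,0,0],"jaw":0.6}]'>/dev/null; python3 st.py
```

```text
t 14.95 U(mm) [-2.87 -0.52 -1.33] Fbed [0.55 0.16 0.33] tq [ 0.28  0.   -0.02] w 0.06345581655316934 29.999982118606567
t 15.35 U(mm) [-3.24 -0.5  -1.63] Fbed [ 1.31 -0.42  1.69] tq [ 0.08  0.09 -0.01] w 0.06363758124338038 30.000100135803223
```

Resting on the pile (about 3.5 N) and touching the posts. Release.

```bash
python3 -m pendant '[{"dp":[0,0,0],"rotation":[0,0,0],"jaw":0.75},{"dp":[0,0,0],"rotation":[0,0,0],"jaw":0.78},{"dp":[0,0,0],"rotation":[0,0,0],"jaw":0.9},{"dp":[0,0,0],"rotation":[0,0,0],"jaw":0.95}]' 10; python3 st.py
python3 -m pendant '[{"dp":[0,0,-0.05],"rotation":[0,0,0],"jaw":0.95},{"dp":[0,0,-0.2],"rotation":[0,0,0],"jaw":0.95},{"dp":[0,0,-0.5],"rotation":[0,0,0],"jaw":0.95},{"dp":[0,0,-0.9],"rotation":[0,0,0],"jaw":0.95},{"dp":[0,0,-0.9],"rotation":[0,0,0],"jaw":0.95},{"dp":[0,0,-0.9],"rotation":[0,0,0],"jaw":0.95}]'
python3 - <<'E'
from h import *
from bench import camera
B=np.c_[EX,EY,N]; np.set_printoptions(precision=2,suppress=True); I=[]
for n,bx in(("scene",(290,240,400,330)),("side",(300,170,420,260))):
    c=camera(n); m=mask(c,(95,80,30),(125,255,255),bx); L=((pts(c,m)-O)@B)*1000
    q=(plane(c,m,N,O+N*np.median(L[:,2])/1000)-O)@B*1000; print(n,m.sum(),np.median(L[:,2]),cv2.minAreaRect(q[:,:2].astype(np.float32)))
    x0,y0,x1,y1=bx; I.append(cv2.resize(c["image"][200:340,290:430] if n=="scene" else c["image"][160:300,290:430],(400,400)))
cv2.imwrite("pics/5.png",np.hstack(I)[:,:,::-1])
E
```

```text
time: 15.85
ee_pos: [0.4981, -0.3756, 0.0593]
eef_rot: [0.825, 0.522, -0.182, 0.116]
ft_force: [0.0, 0.6, 1.1]
width: 0.079
grip_force: 0.0
t 16.0 U(mm) [-3.39 -0.64 -1.71] Fbed [ 0.17 -0.01 -0.13] tq [ 0.31 -0.16  0.02] w 0.08163424365039675 0.0
time: 16.75
ee_pos: [0.5221, -0.324, 0.1817]
eef_rot: [0.825, 0.522, -0.182, 0.116]
ft_force: [-0.4, -0.3, -0.1]
width: 0.0826
grip_force: 0.0
scene 357 11.961996902474102 ((1.3065452575683594, 0.258392333984375), (55.94258499145508, 97.45386505126953), 89.68389892578125)
side 1182 10.542449780295899 ((-2.8168487548828125, -1.3540725708007812), (57.057167053222656, 103.24850463867188), 89.94585418701172)
```

View pics/5.png

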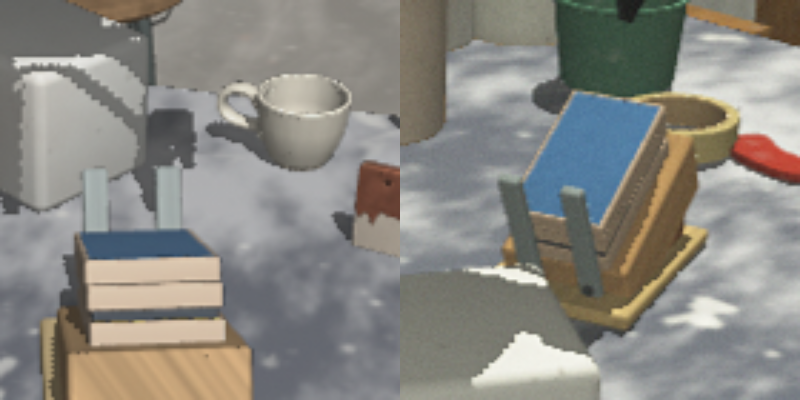

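Left: the tile sits on the pile at (150,245), aligned with the tiles below and up to the posts. Right: it sits square at (595,155), lower end against both posts. Handing in.

```bash
python3 -c "
from bench import r
print(r.close_job())"
```

```text
the job is handed in; nothing more can be done
None
```

The blue tile lies glaze up and square on the pile with its lower end against both posts. I released it after feeling about 3.5 N of contact, kept clear of the bystanders, and handed the job in at about 17 s.

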